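# Seat the gold work holder in the tilted setting spindle

## Task

Take the work holder with the gold head out of the rack and seat it in the tilted spindle: enter its square tang in the mouth, then turn it under light pressure until the tang drops into the hidden square hole and the flange sits flush on the spindle face. Never press hard, let go of it when it is home, and leave the white-headed holder, the jar and the stone tray where they are.

Things in the scene. Friction and masses are not known exactly. Their poses are not given: they have to be found in the camera images.
- gold_holder_mid (a point): Work holder to be seated, 124 mm long, 0.3 kg, upright in a rack well. Point on its axis half-way up; z towards its gold head (34 mm across, 24 high); x, y square to the flats. Blue neck 36 x 36 mm, from 12 mm below to 38 above this point: grip two opposite flats, best 14 mm above the point. Round flange below the neck: 56 mm across, 8 thick, underside 20 mm below the point.
- gold_holder_tip (a point): Centre of the end face of the gold holder's tang, 62 mm below its mid point, same axes. The steel tang is 24 x 24 mm, its flats parallel to the neck's, and reaches 42 mm down from the flange.
- white_holder_mid (a point): A second holder of the same shape with black neck and white head, in the other well of the rack, 110 mm from the gold one. Bystander. Same point and axes as on the gold one.
- rack_top (a point): Aluminium rack, 210 x 90 mm, 50 mm high, fixed to the bench. Point at the centre of its top; x along its length, z up. Two round wells 39 mm wide, 55 mm either side of the centre along x; each holder's tang hangs loosely in a well, its flange rests on the rack's top. Holders lift straight out, and may stand turned by any yaw.
- spindle_mouth (a point): Centre of the spindle's round aluminium face, 82 mm across, 150 mm above the bench on a fixed white stand. z points out along the axis, which leans 30 degrees from vertical towards the robot. The mouth is 48 mm wide, narrowing over 6 mm to a 38 mm round bore. Home: holder's flange on this face, its mid point 20 mm out along z. The stand reaches 150 mm behind, lower than the face.
- spindle_ledge (a point): Centre of the ledge at the bottom of the round bore, 22 mm under the face, same axes. Here a 27 x 27 mm square hole begins, 24 mm deep, at an unknown angle about z (these axes do not tell it). The tang's tip stands on the ledge until turned within about 7 degrees of the square (it repeats every 90), then drops 20 mm. The spindle is braked up to 3 N m; over 60 N on it is too hard.
- jar_mid (a point): Amber jar with a black lid, 56 mm across, 70 mm high, standing loose on the bench; bystander. Point half-way up.
- stone_tray_mid (a point): Flat black tray with rows of clear stones, 150 x 90 mm, 19 mm high, loose on the bench; bystander. Point on its axis, 10 mm up.
Things that resemble listed ones, but are neither listed nor needed, are in the scene too. Leave any red look-alike of the part that bears gold_holder_mid alone.

How it is judged:
On the way, in this order (a step that is already met when the one before it is completed fails the run):
1. the gold holder is lifted out of the rack (z of gold_holder_mid in the frame of rack_top above 0.065 m), for 0.1 s.
2. its tang is in the mouth of the spindle, in line with the axis (z of gold_holder_mid in the frame of spindle_mouth between 0.01 and 0.05 m and x of gold_holder_mid in the frame of spindle_mouth between -0.008 and 0.008 m and y of gold_holder_mid in the frame of spindle_mouth between -0.008 and 0.008 m and angle between the z axis of gold_holder_mid and the z axis of spindle_mouth, either way round below 0.2 rad), for 0.05 s.
At the end, for the whole second after the job is handed in: The gold holder is fully home in the spindle: flange within 3.5 mm of the spindle face, axis within 5 mm and 4 degrees of the spindle's; the white holder within 20 mm, jar and stone tray within 30 mm of where they started (z of gold_holder_mid in the frame of spindle_mouth between 0.015 and 0.0235 m and x of gold_holder_mid in the frame of spindle_mouth between -0.005 and 0.005 m and y of gold_holder_mid in the frame of spindle_mouth between -0.005 and 0.005 m and angle between the z axis of gold_holder_mid and the z axis of spindle_mouth, either way round below 0.07 rad and distance of white_holder_mid from where it was at the start of the episode below 0.02 m and distance of each of jar_mid, stone_tray_mid from where it was at the start of the episode below 0.03 m); the robot touches nothing.
It fails at once if the gold holder pressed on the spindle with more than 60 N (contact force between gold_holder and spindle above 60 N).
It fails at once if the white holder moved by more than 20 mm (distance of white_holder_mid from where it was at the start of the episode above 0.02 m).
It fails at once if the jar moved by more than 30 mm (distance of jar_mid from where it was at the start of the episode above 0.03 m).
It fails at once if the stone tray moved by more than 30 mm (distance of stone_tray_mid from where it was at the start of the episode above 0.03 m).
It also fails if it takes over 51 s, if anything falls off the work surface, if the arm or the gripper's body presses on something with over 40 N, if the wrist force passes 120 N, or if a joint passes its speed limit or range.

## Robot

A 7-joint arm with a two-finger parallel gripper is mounted at the origin on the work surface. World frame = base frame: x ahead of the robot, y to its left, z up, the work surface at z = 0. Lengths are in m, angles in rad, forces in N, time in s.
With the tool pointing down it reaches from about 0.4 to 0.875 m from the base axis. Payload 19.3 kg.
Tool frame: the origin (TCP) lies at the very end of the fingers, on their centre line; the grasp point (between the pads) lies bot.tcp_to_grasp behind it (bot.tcp_to_grasp is the distance from the TCP to the grasp point, in m); z points along the fingers, y is the direction in which the jaws open and shut (so a half turn about z gives the same grasp; the last joint's range is limited). The gripper opens to 85 mm and grips with 20 to 120 N. Pads are 22 mm wide; open, the fingers measure 114 mm over their backs; the gripper's body (76 mm by 85 mm) begins 54 mm behind the grasp point. The pads swing forward as they close: fully open they stand 13 mm farther back than shut.
Start: joints at [1.218, 0.521, -0.036, 1.599, 0.021, 1.021, -0.113], TCP at [0.174, -0.6, 0.231] pointing down, gripper open.
Joint ranges: [-2.91, 2.91], [-0.3, 2.13], [-1.5, 1.42], [0.17, 2.43], [-1.26, 4.41], [0.16, 1.93], [-2.52, 2.52]. Speed limits (rad/s): [1.89, 1.89, 2.39, 2.39, 3.01, 3.01, 3.01].

## Interface

Orientations are given as [roll, pitch, yaw] about the fixed x, y, z axes, in that order (R = Rz(yaw) Ry(pitch) Rx(roll)).
In Python, from workcell import bot gives the robot as it stands.
- The arm moves only by the tool servo_tool, never from a script. Its argument "targets" is a list of rows, each a list of 2 entries, a list of its own where there are three numbers: the shift along the tool's x, y, z in units of 0.05 m (1.0 is 0.05 m), then the turn about the tool's z in units of 5 degrees (1.0 is 5 degrees). A call has 1 to 12 rows; each row shifts and turns the commanded pose from where the row before left it, along the tool's axes as they then stand; what a row does not reach is not made up. A row lasts 1/8 s, in which the tool goes at most 62.5 mm and 10.7 degrees, less where a joint would pass 70% of its speed; a pose out of reach is approached as far as the arm can. A call with a number of a shift or a turn outside -1 to 1 is refused whole. A call with a gripper value outside its range is refused whole. "gripper" is the opening, from -1 (shut) to 1 (fully open), so that 0 is half open, set as the call begins (left out, the last holds). The fingers move at their own pace and stop on an object; "newtons" is the grip in N (left out, the last holds). Time passes only in rows, so rows that do not move let the fingers close. It gives the time, the measured TCP pose, the force and the opening at its end, in the units of the state.
- bot.observe(): the state, without advancing time (a new reading comes with each control period).
- bot.grab_frame(name): name is "side" or "top" or "wrist"; returns the picture (420x560x3 uint8, blue, green, red); there is no depth.
- bot.get_calibration(name): a dict with "fx", "fy", "cx", "cy" (pixels), "pose" (4x4, takes a point from camera to world coordinates). Camera axes: x right, y up, looking along -z (the intrinsics and any distortion apply to the point x, -y, -z); pixel columns grow to the right and rows downward; lengths in m; the calibration is good to about 2 mm. A picture is of the moment at which its call begins: read the wrist's pose just before it. get_calibration takes no time and is no camera call; for the wrist camera it gives the pose at the moment of the call.
- bot.job_done(): hands the job in, once; it reports no verdict.
The state is a dict: "clock": time; "qpos": joint angles; "qd": joint speeds; "joint_efforts": joint torques, N m; "position": TCP position; "tool_rot": TCP orientation; "force": force on the tool from outside, world axes, zero at the start; "moment": the same for the moment, N m; "grip_width": finger opening in m.
Only numpy, scipy, OpenCV 4.12 (cv2) and the standard library are available. Lean on these libraries where they do the work, as an engineer would, in place of code of your own. Each camera call takes 0.05 s, during which the arm holds its last target.

## Working session

There is one attempt and no reset: what is moved stays moved. The work goes in short steps, Python scripts to look and compute and a tool call to move; the robot and the scene stay as the last step left them, time stands still between calls to the robot, and variables do not carry over. Pictures are saved under pics/ and viewed, and the job is handed in when it is done.

Besides the shell and the picture viewer there is one more tool, called after "Call:" by a JSON object that holds its "name" and its "arguments". servo_tool: Moves the arm, as the interface text tells. Its arguments: {"type":"object","properties":{"targets":{"type":"array","items":{"type":"array"}},"gripper":{"type":"number"},"newtons":{"type":"number"}},"required":["targets"]}

```bash
mkdir -p pics; ls; python3 - <<'E'
from workcell import bot
import cv2,numpy as np
print(bot.observe()); print(bot.tcp_to_grasp)
for n in ["side","top","wrist"]:
    c=bot.get_calibration(n)
    print(n,c)
    f=bot.grab_frame(n); cv2.imwrite(f"pics/{n}0.png",f)
E
```

```text
pics
{'clock': 0.0, 'qpos': array([ 1.21780483,  0.52202578, -0.0363248 ,  1.60002254,  0.02122956,
        1.02112897, -0.11281211]), 'qd': array([ 0.00016311, -0.00253616,  0.0010334 , -0.00065037,  0.00043783,
        0.00015236, -0.00054642]), 'joint_efforts': array([-1.32354813e-03, -9.27120566e+01,  1.97945438e+00, -3.69924366e+01,
        1.78342400e-02,  8.45323142e-03, -3.00233216e-05]), 'position': array([ 0.17425138, -0.59984483,  0.23071325]), 'tool_rot': array([-3.14039918e+00,  1.13904515e-04,  2.82782943e-01]), 'force': array([ 0.2843284 ,  0.68539682, -0.13989678]), 'moment': array([-0.01493331, -0.04626736,  0.03444382]), 'grip_width': 0.08520830573415675}
0.0187
side {'fx': 447.5056493479425, 'fy': 447.5056493479425, 'cx': 279.32304103659203, 'cy': 211.53566367869166, 'pose': array([[-0.9634602 ,  0.16815904, -0.20848734,  0.343834  ],
       [-0.26720312, -0.54927616,  0.79176903,  0.7852723 ],
       [ 0.01862599,  0.81854642,  0.57413834,  0.66678132],
       [ 0.        ,  0.        ,  0.        ,  1.        ]])}
top {'fx': 537.0918244510048, 'fy': 537.0918244510048, 'cx': 274.47342801351596, 'cy': 213.39161076678474, 'pose': array([[-0.01015245,  0.99730096, -0.0727168 ,  0.45406827],
       [-0.9999253 , -0.0096304 ,  0.00752621,  0.04519783],
       [ 0.0068056 ,  0.07278777,  0.99732423,  1.33793264],
       [ 0.        ,  0.        ,  0.        ,  1.        ]])}
wrist {'fx': 294.7098865254468, 'fy': 294.7098865254468, 'cx': 280.04469034751673, 'cy': 213.0348624749552, 'pose': array([[ 0.27919412,  0.92549549,  0.25594677,  0.23864707],
       [-0.96023328,  0.26954789,  0.07277346, -0.5816531 ],
       [-0.0016384 , -0.26608653,  0.96394776,  0.37509122],
       [ 0.        ,  0.        ,  0.        ,  1.        ]])}
```

View pics/side0.png

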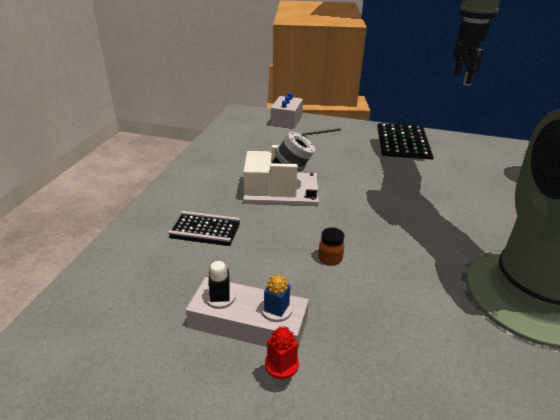

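View pics/top0.png

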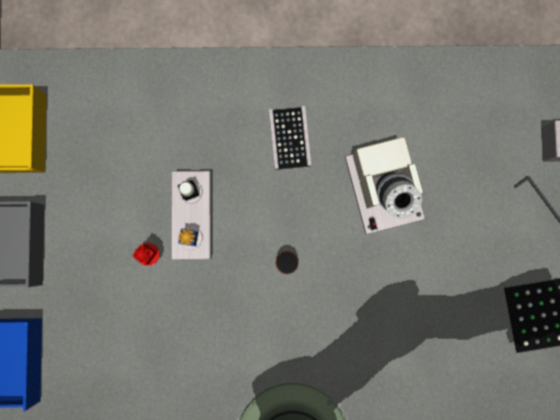

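View pics/wrist0.png

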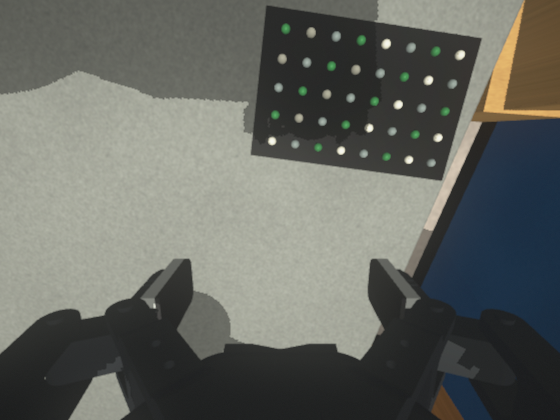

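```bash
cat > h.py <<'E'
import numpy as np, cv2
from workcell import bot
def ray(c,u,v):
    P=c["pose"]; d=np.array([(u-c["cx"])/c["fx"],-(v-c["cy"])/c["fy"],-1.0])
    d=P[:3,:3]@d; return P[:3,3].copy(), d/np.linalg.norm(d)
def plane(c,u,v,z):
    o,d=ray(c,u,v); return o+d*(z-o[2])/d[2]
def tri(rs):
    A=np.zeros((3,3));b=np.zeros(3)
    for o,d in rs:
        M=np.eye(3)-np.outer(d,d);A+=M;b+=M@o
    p=np.linalg.solve(A,b)
    return p,[np.linalg.norm((np.eye(3)-np.outer(d,d))@(p-o)) for o,d in rs]
def proj(c,p):
    P=c["pose"]; q=P[:3,:3].T@(np.asarray(p)-P[:3,3]); return np.array([c["cx"]+c["fx"]*q[0]/-q[2], c["cy"]-c["fy"]*q[1]/-q[2]])
E
python3 - <<'E'
import cv2
s=cv2.imread('pics/side0.png');t=cv2.imread('pics/top0.png')
cv2.imwrite('pics/c1.png',cv2.resize(s[240:390,170:330],None,fx=4.9,fy=4,interpolation=2))
cv2.imwrite('pics/c2.png',cv2.resize(s[115:215,230:340],None,fx=6,fy=6,interpolation=2))
cv2.imwrite('pics/c3.png',cv2.resize(t[130:240,340:430],None,fx=5.4,fy=5.4,interpolation=2))
cv2.imwrite('pics/c4.png',cv2.resize(t[160:270,130:220],None,fx=5.4,fy=5.4,interpolation=2))
E
```

```text
(no output)
```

View pics/c1.png

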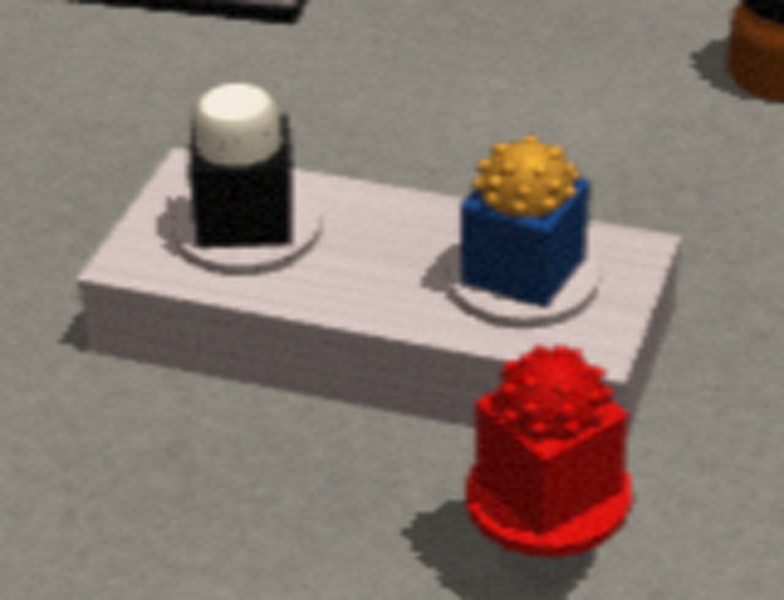

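View pics/c2.png

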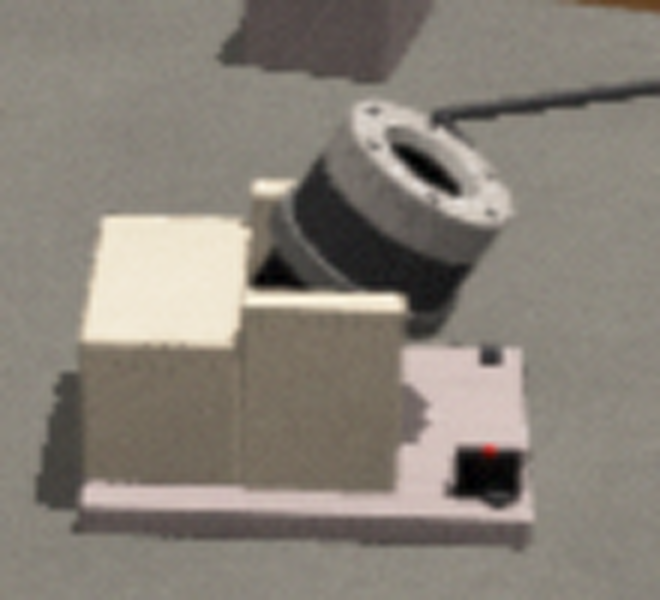

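View pics/c3.png

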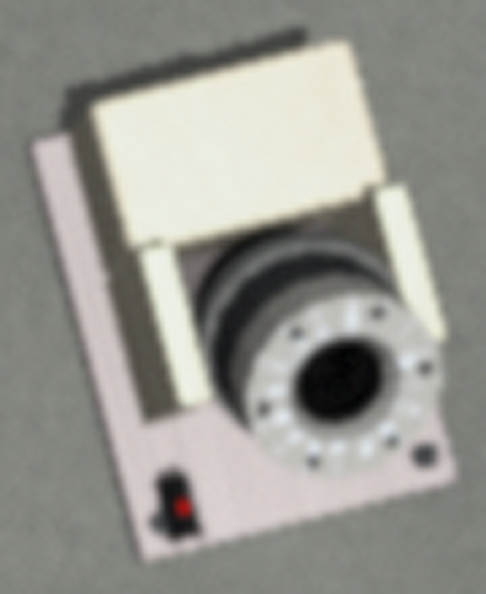

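View pics/c4.png

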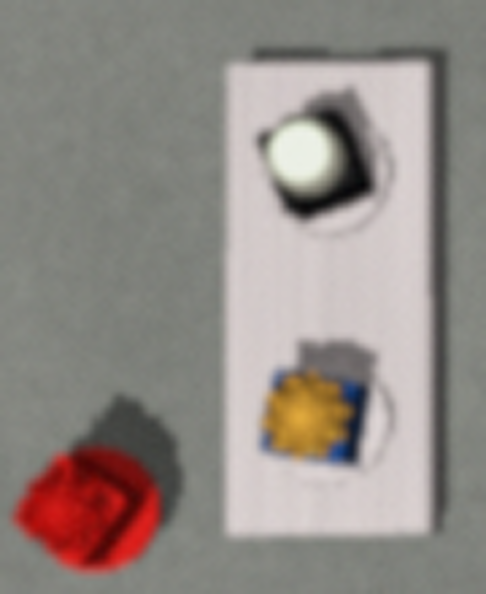

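```bash
python3 - <<'E'
from h import *
ct=bot.get_calibration("top");cs=bot.get_calibration("side")
s=cv2.imread('pics/side0.png');t=cv2.imread('pics/top0.png')
rc=[plane(ct,130+x/5.4,160+y/5.4,0.05) for x,y in [(226,60),(432,62),(432,535),(226,535)]]
for r in rc: print('rack',r.round(4))
print('ctr',np.mean(rc,0), 'len',np.linalg.norm(rc[0]-rc[3]),np.linalg.norm(rc[0]-rc[1]))
# gold head centroid
def cen(img,lo,hi,roi):
    x0,y0,x1,y1=roi; h=cv2.cvtColor(img[y0:y1,x0:x1],cv2.COLOR_BGR2HSV); m=cv2.inRange(h,lo,hi); 
    M=cv2.moments(m,True); return (M['m10']/M['m00']+x0,M['m01']/M['m00']+y0),int(M['m00']),m
g=[]
for im,c,roi in [(s,cs,(240,250,310,335)),(t,ct,(165,215,215,265))]:
    p,n,_=cen(im,(10,120,80),(28,255,255),roi); print('gold',p,n); g.append(ray(c,*p))
print(tri(g))
# neck blue
for im,c,roi,nm in [(s,cs,(240,250,310,335),'s'),(t,ct,(165,215,215,265),'t')]:
    p,n,m=cen(im,(100,120,20),(130,255,255),roi); print('blue',p,n)
# spindle face: circle ellipse in both views
a=(340+343/5.4,130+380/5.4); b=(230+430/6,115+163/6)
print('mouth',tri([ray(ct,*a),ray(cs,*b)]), plane(ct,*a,0.15))
# red, jar, tray rough
print('red',plane(ct,146,253,.08),'jar',plane(ct,288,261,.07),'white',plane(ct,189,188,.13),'tray',plane(ct,290,137,.019))
# base plate long direction edges in top
e=[plane(ct,340+x/5.4,130+y/5.4,.01) for x,y in [(33,145),(145,560),(455,478)]]
for r in e: print('base',r.round(4))
E
```

```text
rack [0.6527 0.2823 0.05  ]
rack [0.651  0.1902 0.05  ]
rack [0.4401 0.1905 0.05  ]
rack [0.441  0.2815 0.05  ]
ctr [0.54622216 0.23612844 0.05      ] len 0.21171404013079412 0.09207063698467513
gold (276.95666666666665, 283.97333333333336) 300
gold (186.36416184971097, 236.36994219653178) 173
(array([0.49125196, 0.2366582 , 0.113809  ]), [np.float64(0.0016107288477269757), np.float64(0.001610728847726934)])
blue (276.2542016806723, 301.5987394957983) 476
blue (194.05, 237.85) 20
mouth (array([ 0.5643141 , -0.25266171,  0.14628919]), [np.float64(0.0030403966827040347), np.float64(0.003040396682703921)]) [ 0.56696158 -0.25121998  0.15      ]
red [0.45607018 0.33624396 0.08      ] jar [0.43392913 0.00495226 0.07      ] white [0.60155152 0.22869791 0.13      ] tray [ 0.74046543 -0.00532921  0.019     ]
base [ 0.6909 -0.1454  0.01  ]
base [ 0.4983 -0.193   0.01  ]
base [ 0.5345 -0.3365  0.01  ]
```

Call:
{"name": "servo_tool", "arguments": {"targets": [[[0.8,-0.4,-0.12],0],[[0.8,-0.4,-0.12],0],[[0.8,-0.4,-0.12],0],[[0.8,-0.4,-0.12],0],[[0.8,-0.4,-0.12],0],[[0.8,-0.4,-0.12],0],[[0.8,-0.4,-0.12],0],[[0.8,-0.4,-0.12],0]], "gripper": 1}}

```text
clock: 1.15
position: [0.4379, -0.3561, 0.2794]
tool_rot: [-3.141, 0.0, 0.283]
force: [-0.3, -0.4, -0.5]
grip_width: 0.0855
```

```bash
python3 - <<'E'
from h import *
o=bot.observe(); print(o['qpos'],o['clock'])
E
```

```text
[ 0.6755379   0.37838379 -0.1316575   1.70079535  0.05552607  1.06629351
 -0.76185784] 1.15
```

Call:
{"name": "servo_tool", "arguments": {"targets": [[[0,0,0],-1],[[0,0,0],-1],[[0,0,0],-1],[[0,0,0],-1],[[0,0,0],-1],[[0,0,0],-1],[[0,0,0],-1],[[0,0,0],-1],[[0,0,0],-1],[[0,0,0],-1],[[0,0,0],-1],[[0,0,0],-1]]}}

```text
clock: 2.65
position: [0.4369, -0.3572, 0.2791]
tool_rot: [-3.141, -0.0, 1.333]
force: [-0.6, -1.1, -0.4]
grip_width: 0.0853
```

```bash
python3 - <<'E'
from h import *
print(bot.observe()['qpos'])
c=bot.get_calibration("wrist");print(c['pose'][:3,3]); f=bot.grab_frame("wrist"); cv2.imwrite("pics/w1.png",f)
p=proj(c,[.566,-.251,.15]);print(p)
x,y=map(int,p); cr=f[max(0,y-70):y+70,max(0,x-90):x+90]
cr=(255*(cr/255.)**0.5).astype('uint8')
cv2.imwrite("pics/w1c.png",cv2.resize(cr,None,fx=4,fy=4,interpolation=2))
E
```

```text
[ 0.83791985  0.39339171 -0.34865558  1.69262822  0.14882464  1.08209576
  0.20569463]
[ 0.45257336 -0.29229512  0.42341529]
[400.90048429  48.86887965]
```

View pics/w1.png

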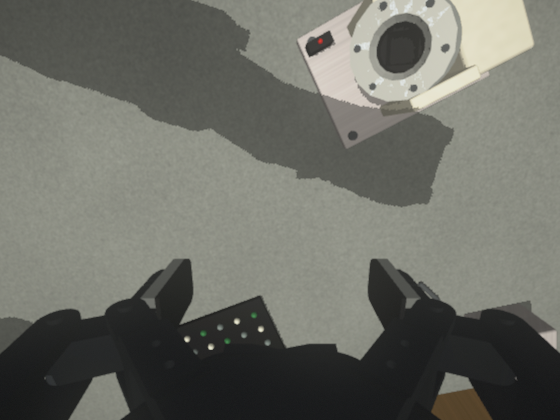

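View pics/w1c.png

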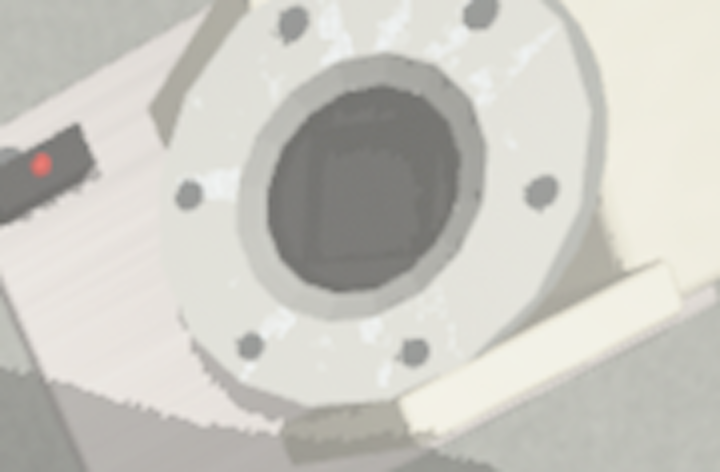

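Call:
{"name": "servo_tool", "arguments": {"targets": [[[0.1,0.04,0.4],0],[[0.1,0.04,0.4],0],[[0.1,0.04,0.4],0],[[0.1,0.04,0.4],0],[[0.1,0.04,0.4],0],[[0.1,0.03,0],0]]}}

```text
clock: 3.45
position: [0.4548, -0.3303, 0.1782]
tool_rot: [-3.139, -0.001, 1.329]
force: [0.2, -0.1, -0.1]
grip_width: 0.0853
```

```bash
python3 - <<'E'
from h import *
c=bot.get_calibration("wrist");print(c['pose'][:3,3]); f=bot.grab_frame("wrist"); cv2.imwrite("pics/w2.png",f)
np.save('w2pose.npy',c['pose'])
p=proj(c,[.566,-.251,.15]);print(p)
x,y=map(int,p); x0=max(0,x-90);y0=max(0,y-70);print(x0,y0);cr=f[y0:y0+140,x0:x0+180]
g=cv2.cvtColor(cr,6).astype(float)
print(np.percentile(g,[1,5,10,20]))
d=np.clip((g-10)/70*255,0,255).astype('uint8')
cv2.imwrite("pics/w2d.png",cv2.resize(d,None,fx=4,fy=4,interpolation=2))
cv2.imwrite("pics/w2c.png",cv2.resize(cr,None,fx=4,fy=4,interpolation=2))
E
```

```text
[ 0.47099077 -0.26559512  0.3225453 ]
[448.2811753   60.10720453]
358 0
[42. 47. 52. 78.]
```

View pics/w2d.png

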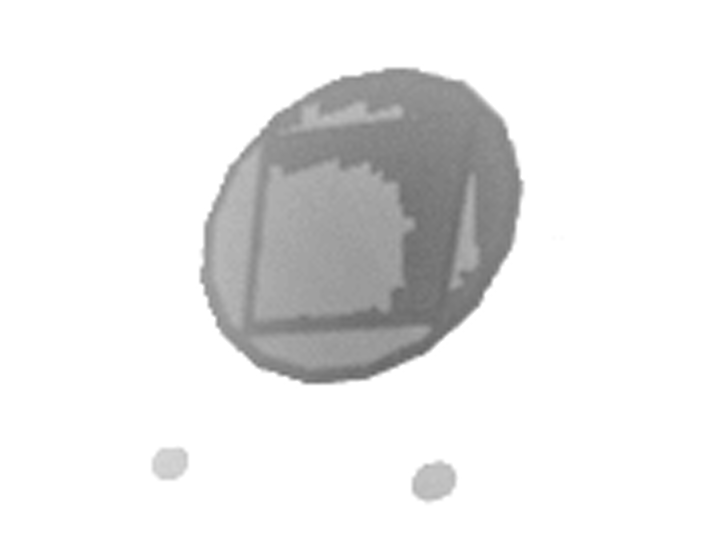

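View pics/w2c.png

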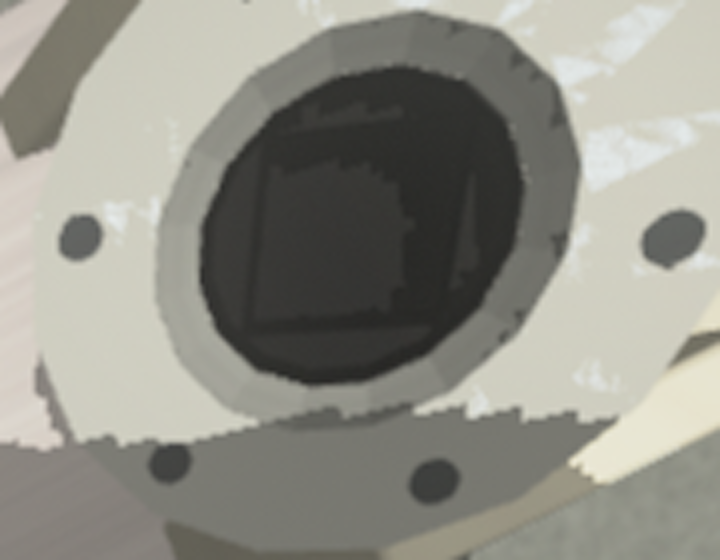

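```bash
cat > sp.py <<'E'
from h import *
f=cv2.imread('pics/w2.png');c=bot.get_calibration("wrist");c['pose']=np.load('w2pose.npy')
g=cv2.cvtColor(f[:140,358:538],6); m=((g<72)*255).astype('uint8')
n,l,st,ce=cv2.connectedComponentsWithStats(m)
k=l[50,88]; mm=(l==k).astype('uint8'); print(st[k])
cn=max(cv2.findContours(mm,0,1)[0],key=cv2.contourArea)[:,0].astype(float)
cn=cv2.convexHull(cn.astype(np.float32))[:,0]+[358,0]
az=0.245
def ax(az): return np.array([-.5*np.cos(az),-.5*np.sin(az),np.sqrt(.75)])
def cast(p,p0,n):
    o,d=ray(c,*p); return o+d*((p0-o)@n)/(d@n)
for az in [.1,.2,.245,.3,.4]:
    a=ax(az); M=np.array([.566,-.251,.15])
    x=np.array([np.sin(az),-np.cos(az),0])*-1; y=np.cross(a,x)
    P=np.array([cast(p,M-.006*a,a) for p in cn]); q=np.c_[(P-M)@x,(P-M)@y]
    e=cv2.fitEllipse((q*1e4).astype(np.float32)); print(az,np.array(e[0])/10,np.array(e[1])/10,e[2])
az=.245;a=ax(az);x=np.array([np.sin(az),-np.cos(az),0])*-1; y=np.cross(a,x)
C=[(265,135),(245,330),(438,325),(485,110)]
Q=np.array([cast((358+u/4,v/4),M-.022*a,a) for u,v in C]); q=np.c_[(Q-M)@x,(Q-M)@y]*1e3
print(q.round(1),q.mean(0))
for i in range(4):
    d=q[(i+1)%4]-q[i]; print(np.linalg.norm(d),np.degrees(np.arctan2(d[1],d[0]))%90)
print('x',x,'y',y)
E
python3 sp.py
```

```text
[  50   17   81   79 4847]
0.1 [1.67508678 1.16084766] [38.0925354  38.20518494] 108.833984375
0.2 [1.37935524 1.02686024] [38.08493652 38.16763916] 95.66912078857422
0.245 [1.24380636 0.97511873] [38.07964172 38.18476868] 87.57100677490234
0.3 [1.0760848  0.91917105] [38.07165833 38.23435974] 81.95154571533203
0.4 [0.76543875 0.83832703] [38.05885925 38.39958801] 78.05375671386719
[[ 18.9   7.2]
 [ -5.1  18.2]
 [-17.   -5.1]
 [  7.  -17.5]] [0.93922122 0.70962044]
26.396811435651475 65.27149755822902
26.135288400354913 62.94849199874217
27.016665818938787 62.72325590868141
27.31896435664965 64.29368816008497
x [-0.24255632  0.97013732 -0.        ] y [-0.84016357 -0.21005994 -0.5       ]
```

Call:
{"name": "servo_tool", "arguments": {"targets": [[[0,0,-0.8],0],[[0.5,0,-0.6],0],[[1,-0.2,0],0],[[1,-0.2,0],0],[[1,-0.2,0],0],[[1,-0.2,0],0],[[1,-0.2,0],0],[[1,-0.2,0],0],[[1,-0.2,0],0],[[1,-0.2,0],0],[[1,-0.2,0],0],[[1,-0.2,0],0]]}}

```text
clock: 5.0
position: [0.4837, 0.2045, 0.2505]
tool_rot: [3.14, -0.001, 1.329]
force: [0.8, -0.6, -0.4]
grip_width: 0.0852
```

Call:
{"name": "servo_tool", "arguments": {"targets": [[[0.6,0,0],-1],[[0,0,0],-1],[[0,0,0],-1],[[0,0,0],-1],[[0,0,0],-1],[[0,0,0],-1],[[0,0,0],-1],[[0,0,0],-1],[[0,0,0],-1],[[0,0,0],-1]]}}

```text
clock: 6.25
position: [0.4909, 0.2319, 0.2504]
tool_rot: [3.141, 0.001, 2.205]
force: [0.7, -0.4, 0.4]
grip_width: 0.0857
```

Call:
{"name": "servo_tool", "arguments": {"targets": [[[0,0,0],-1],[[0,0,0],-1],[[0,0,0],-1],[[0,0,0],-1],[[0,0,0],-1],[[0,0,0],-1],[[0,0,0],-1],[[0,0,0],-1],[[0,0,0],-1],[[0,0,0],-0.4]]}}

```text
clock: 7.5
position: [0.4909, 0.2318, 0.2501]
tool_rot: [-3.142, 0.001, 3.023]
force: [0.5, 0.1, -0.1]
grip_width: 0.0854
```

```bash
python3 - <<'E'
from h import *
o=bot.observe();print(o['qpos'],o['position'],o['tool_rot'],o['clock'])
c=bot.get_calibration("wrist");print(c['pose'][:3,3]); f=bot.grab_frame("wrist"); cv2.imwrite("pics/w3.png",f)
np.save('w3pose.npy',c['pose'])
print(proj(c,[.491,.236,.108]),proj(c,[.491,.236,.058]))
E
```

```text
[ 0.13024495  0.51604276 -0.95384305  1.7635833   0.46760358  1.10714195
  0.47423377] [0.49091009 0.2318416  0.25009244] [-3.14157624e+00  9.64136488e-04  3.02328384e+00] 7.5
[0.42382803 0.23943123 0.39433356]
[284.44488927 201.53534925] [283.80619787 191.6982237 ]
```

View pics/w3.png

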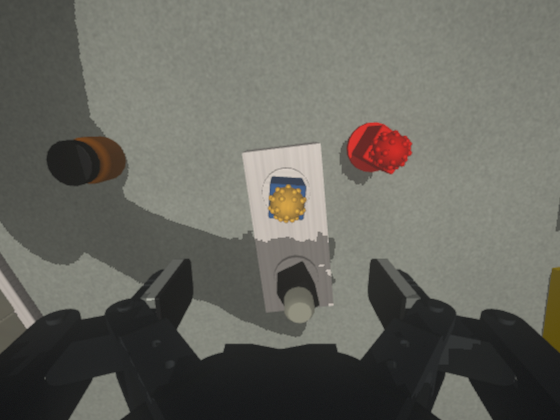

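```bash
python3 - <<'E'
from h import *
f=cv2.imread('pics/w3.png');c=bot.get_calibration("wrist");c['pose']=np.load('w3pose.npy')
h=cv2.cvtColor(f,40);m=cv2.inRange(h,(8,90,60),(130,255,255));m[:160]=0;m[235:]=0;m[:,:255]=0;m[:,325:]=0
M=cv2.moments(m,True);print(M['m10']/M['m00'],M['m01']/M['m00'])
cv2.imwrite('pics/c5.png',cv2.resize(f[155:235,245:335],None,fx=7,fy=7,interpolation=2))
E
```

```text
286.47607260726073 201.8457095709571
```

View pics/c5.png

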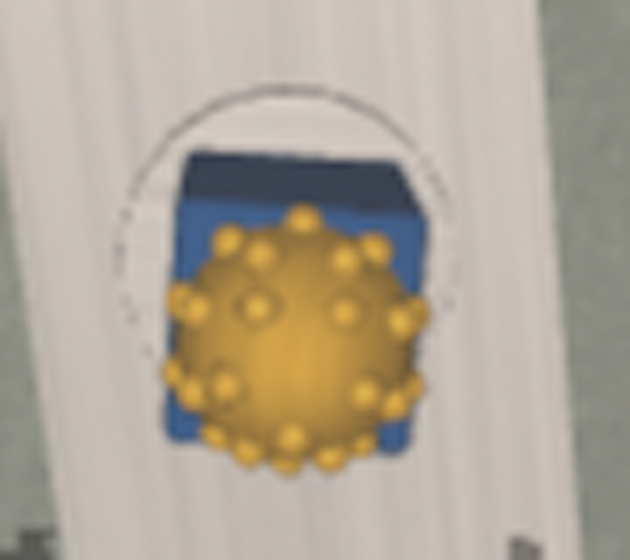

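```bash
python3 - <<'E'
from h import *
c=bot.get_calibration("wrist");c['pose']=np.load('w3pose.npy')
q=np.array([plane(c,245+u/7,155+v/7,.108)[:2] for u,v in [(179,202),(428,213),(408,454),(167,441)]])
print(q,q.mean(0))
for i in range(4):
    d=q[(i+1)%4]-q[i];print(np.linalg.norm(d),(np.degrees(np.arctan2(d[1],d[0]))+45)%90-45)
E
```

```text
[[0.47170984 0.2245125 ]
 [0.47737939 0.25902081]
 [0.51220572 0.25280511]
 [0.50613664 0.21837672]] [0.4918579  0.23867879]
0.034970946369498414 -9.33005657980172
0.03537666329218274 -10.119422480272583
0.034959227616818044 -9.99745053617616
0.03496930521314487 -10.105529721491337
```

Call:
{"name": "servo_tool", "arguments": {"targets": [[[0,0,0],0.64],[[0,0.14,0],0],[[0,0,0.6],0],[[0,0,0.6],0],[[0,0,0.6],0],[[0,0,0.6],0],[[0,0,0.5],0]]}}

```text
clock: 8.43
position: [0.4918, 0.2393, 0.1033]
tool_rot: [-3.142, -0.0, 2.968]
force: [-0.1, 0.5, -0.1]
grip_width: 0.0852
```

```bash
python3 - <<'E'
from h import *
o=bot.observe();print(o['position'],o['tool_rot'])
f=bot.grab_frame("wrist"); cv2.imwrite("pics/w4.png",f)
E
```

```text
[0.49180807 0.23933429 0.1033267 ] [-3.14151025e+00 -1.32571023e-04  2.96784856e+00]
```

View pics/w4.png

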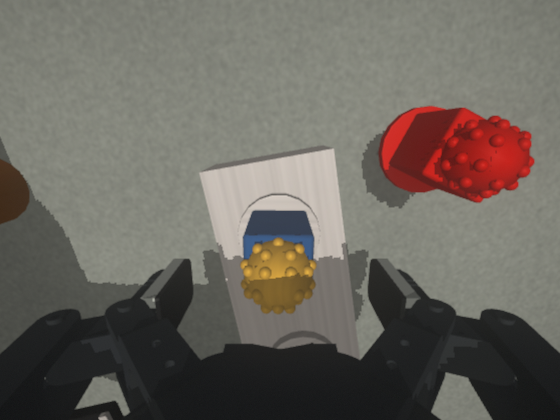

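Call:
{"name": "servo_tool", "arguments": {"targets": [[[0,0,0.4],0],[[0,0,0.36],0],[[0,0,0],0]]}}

```text
clock: 8.85
position: [0.4914, 0.2387, 0.0653]
tool_rot: [-3.141, -0.001, 2.967]
force: [-0.3, 0.2, -0.6]
grip_width: 0.0856
```

Call:
{"name": "servo_tool", "arguments": {"targets": [[[0,0,0],0],[[0,0,0],0],[[0,0,0],0],[[0,0,0],0],[[0,0,0],0],[[0,0,0],0]], "gripper": -1, "newtons": 80}}

```text
clock: 9.6
position: [0.4922, 0.239, 0.067]
tool_rot: [3.141, 0.001, 2.967]
force: [-1.8, -1.1, 7.4]
grip_width: 0.0351
```

Call:
{"name": "servo_tool", "arguments": {"targets": [[[0,0,-0.3],0],[[0,0,-0.6],0],[[0,0,-0.6],0],[[0,0,-0.8],0],[[0,0,-0.8],0],[[0,0,-0.8],0],[[0,0,-0.8],0],[[0,0,-0.6],0]]}}

```text
clock: 10.6
position: [0.4914, 0.239, 0.3339]
tool_rot: [3.141, 0.001, 2.968]
force: [0.3, -1.1, -3.4]
grip_width: 0.0349
```

```bash
python3 - <<'E'
from h import *
o=bot.observe();print(o['qpos'],o['position'],o['tool_rot'],o['force'],o['grip_width'])
f=bot.grab_frame("wrist"); cv2.imwrite("pics/w5.png",f)
E
```

```text
[ 0.144457    0.43786662 -0.98329863  1.64023065  0.37922286  1.2678656
  0.4867726 ] [0.49136458 0.23903255 0.33387558] [3.14091189e+00 1.02572585e-03 2.96777298e+00] [ 0.34966642 -1.10438364 -3.38093263] 0.03490188073787182
```

View pics/w5.png

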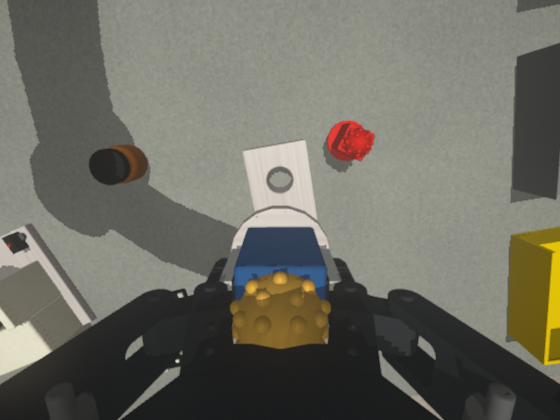

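Call:
{"name": "servo_tool", "arguments": {"targets": [[[-0.9,0.16,0],0],[[-0.9,0.16,0],0],[[-0.9,0.16,0],0],[[-0.9,0.16,0],0],[[-0.9,0.16,0],0],[[-0.9,0.16,0],0],[[-0.9,0.16,0],0],[[-0.9,0.16,0],0]]}}

```text
clock: 11.65
position: [0.8346, 0.2391, 0.3329]
tool_rot: [3.139, -0.001, 2.967]
force: [1.2, 0.3, -2.0]
grip_width: 0.0351
```

```bash
python3 - <<'E'
from h import *
o=bot.observe();print(o['qpos'],o['position'],o['tool_rot'],o['force'],o['grip_width'])
E
```

```text
[-0.21156948  1.0437941  -0.7447573   0.38393734  0.64295377  1.80044886
  0.92027846] [0.83456101 0.23907313 0.33291751] [ 3.13909746e+00 -1.05827592e-03  2.96708019e+00] [ 1.15660064  0.2956322  -1.95161129] 0.03508153295305942
```

Call:
{"name": "servo_tool", "arguments": {"targets": [[[-0.6,0.1,0],0],[[-0.6,0.1,0],0],[[-0.6,0.1,0],0]]}}

```text
clock: 12.02
position: [0.858, 0.2363, 0.318]
tool_rot: [-3.134, 0.006, 2.984]
force: [-0.1, 1.0, -2.4]
grip_width: 0.0352
```

```bash
python3 - <<'E'
from h import *
o=bot.observe();print(o['qpos'],o['position'],o['tool_rot'],o['force'],o['grip_width'])
E
```

```text
[-0.25280899  1.14254377 -0.95870241  0.17600705  0.91243052  1.89285134
  1.01217438] [0.85797205 0.23631744 0.3180084 ] [-3.13438531  0.00554777  2.98447669] [-0.05171731  0.96686421 -2.44234825] 0.03515228725931054
```

Call:
{"name": "servo_tool", "arguments": {"targets": [[[-0.2,0,-0.8],0],[[-0.2,0,-0.8],0],[[-0.2,0,-0.8],0],[[-0.2,0,-0.8],0]]}}

```text
clock: 12.52
position: [0.8303, 0.2162, 0.4309]
tool_rot: [3.125, 0.05, 2.986]
force: [0.6, -0.1, -3.9]
grip_width: 0.0351
```

```bash
python3 - <<'E'
from h import *
o=bot.observe();print(o['qpos'],o['position'],o['tool_rot'],o['force'],o['grip_width'])
E
```

```text
[-0.28283229  1.00586044 -0.48252366  0.16887482  0.45379557  1.93327721
  1.05230912] [0.83027458 0.21616118 0.43089273] [3.12532847 0.04971516 2.98646182] [ 0.62803151 -0.12493161 -3.89698017] 0.0350668909068054
```

Call:
{"name": "servo_tool", "arguments": {"targets": [[[0.4,0,-0.9],0],[[0.4,0,-0.9],0],[[0.2,0,-0.9],0],[[0.2,0,-0.9],0]]}}

```text
clock: 13.02
position: [0.813, 0.215, 0.4733]
tool_rot: [3.121, 0.064, 2.986]
force: [-0.9, 0.0, -3.4]
grip_width: 0.0351
```

```bash
cat > st.py <<'E'
from h import *
from scipy.spatial.transform import Rotation as R
o=bot.observe();print(o['qpos'].round(3),o['position'].round(4),o['tool_rot'].round(3),o['force'].round(1),round(o['grip_width'],4),o['clock'])
z=R.from_euler('xyz',o['tool_rot']).as_matrix()[:,2]; print('ztool',z.round(3),'tilt',np.degrees(np.arccos(-z[2])).round(1),'az',np.arctan2(z[1],z[0]).round(3))
E
python3 st.py
```

```text
[-0.361  0.982  0.354  0.17  -0.313  1.933  1.124] [0.813  0.215  0.4733] [3.121 0.064 2.986] [-0.9  0.  -3.4] 0.0351 13.025
ztool [ 0.066  0.011 -0.998] tilt 3.8 az 0.161
```

Call:
{"name": "servo_tool", "arguments": {"targets": [[[0,0,-1],0],[[0,0,-1],0],[[0,0,-1],0],[[0,0,-1],0]]}}

```text
clock: 13.52
position: [0.7801, 0.2072, 0.6023]
tool_rot: [3.054, 0.206, 2.979]
force: [0.4, 0.2, -2.2]
grip_width: 0.0352
```

```bash
python3 st.py
```

```text
[-0.38   0.832  0.468  0.169 -0.401  1.933  1.133] [0.7801 0.2072 0.6023] [3.054 0.206 2.979] [ 0.4  0.2 -2.2] 0.0352 13.525
ztool [ 0.215  0.054 -0.975] tilt 12.8 az 0.244
```

Call:
{"name": "servo_tool", "arguments": {"targets": [[[-0.2,0,-1],0],[[-0.2,0,-1],0],[[-0.3,0,-1],0],[[-0.3,0,-1],0]]}}

```text
clock: 14.02
position: [0.7363, 0.1754, 0.7189]
tool_rot: [2.99, 0.342, 2.961]
force: [-0.5, -0.6, -2.5]
grip_width: 0.035
```

```bash
python3 st.py
```

```text
[-0.371  0.685  0.507  0.169 -0.421  1.933  1.158] [0.7363 0.1754 0.7189] [2.99  0.342 2.961] [-0.5 -0.6 -2.5] 0.035 14.025
ztool [ 0.353  0.089 -0.931] tilt 21.4 az 0.246
```

Call:
{"name": "servo_tool", "arguments": {"targets": [[[-0.3,0,-1],0],[[-0.3,0,-1],0],[[-0.3,0,-1],0]]}}

```text
clock: 14.4
position: [0.6931, 0.1476, 0.7996]
tool_rot: [2.941, 0.443, 2.942]
force: [0.2, 0.3, -2.7]
grip_width: 0.0351
```

```bash
python3 st.py
```

```text
[-0.361  0.574  0.514  0.169 -0.418  1.933  1.178] [0.6931 0.1476 0.7996] [2.941 0.443 2.942] [ 0.2  0.3 -2.7] 0.0351 14.4
ztool [ 0.451  0.112 -0.885] tilt 27.7 az 0.244
```

Call:
{"name": "servo_tool", "arguments": {"targets": [[[-0.3,0,-1],0]]}}

```text
clock: 14.52
position: [0.6768, 0.1381, 0.8252]
tool_rot: [2.923, 0.476, 2.934]
force: [0.6, -0.3, -2.6]
grip_width: 0.0355
```

```bash
python3 st.py
```

```text
[-0.358  0.537  0.516  0.169 -0.417  1.933  1.184] [0.6768 0.1381 0.8252] [2.923 0.476 2.934] [ 0.6 -0.3 -2.6] 0.0355 14.525
ztool [ 0.483  0.119 -0.868] tilt 29.8 az 0.243
```

```bash
cat > go.py <<'E'
import sys
from h import *
from scipy.spatial.transform import Rotation as R
o=bot.observe(); Rm=R.from_euler('xyz',o['tool_rot']).as_matrix(); p=o['position']
az=.245; a=np.array([-.5*np.cos(az),-.5*np.sin(az),np.sqrt(.75)]); x=np.array([-np.sin(az),np.cos(az),0]); y=np.cross(a,x)
M=np.array([.5646,-.2501,.150])
h=float(sys.argv[1])
d=Rm.T@(M+h*a-p)/.05
yt=Rm[:,1]; phi=np.degrees(np.arctan2(yt@y,yt@x))
q=p-M+.003*a
print('units to M+h*a:',d.round(3),'phi',round(phi,2),'need',((-26.2-phi+45)%90-45).__round__(2),'mid in spindle xyz mm',(np.array([q@x,q@y,q@a])*1e3).round(1),'ang',np.degrees(np.arccos(-Rm[:,2]@a)).round(2))
print('F along a',(o['force']@a).round(1),o['force'].round(1))
E
python3 go.py .25;python3 st.py
```

```text
units to M+h*a: [  6.731 -10.419   4.706] phi -22.88 need -3.32 mid in spindle xyz mm [ 349.4 -513.4  486.3] ang 0.2
F along a -2.5 [ 0.6 -0.3 -2.6]
[-0.358  0.537  0.516  0.169 -0.417  1.933  1.184] [0.6768 0.1381 0.8252] [2.923 0.476 2.934] [ 0.6 -0.3 -2.6] 0.0355 14.525
ztool [ 0.483  0.119 -0.868] tilt 29.8 az 0.243
```

Call:
{"name": "servo_tool", "arguments": {"targets": [[[0.6,-0.4,0.6],0],[[0.6,-0.8,0.6],0],[[0.6,-0.8,0.6],0],[[0.6,-0.8,0.5],0],[[0.6,-0.8,0.5],0],[[0.6,-0.8,0.4],0]]}}

```text
clock: 15.28
position: [0.6035, 0.0176, 0.6409]
tool_rot: [2.917, 0.481, 2.922]
force: [1.8, -1.1, -2.4]
grip_width: 0.0353
```

```bash
python3 go.py .25;python3 st.py
```

```text
units to M+h*a: [ 4.161 -7.247  2.464] phi -23.39 need -2.81 mid in spindle xyz mm [ 250.3 -334.4  376.8] ang 0.25
F along a -2.8 [ 1.8 -1.1 -2.4]
[-0.701  0.035  0.656  1.367 -0.123  1.229  1.366] [0.6035 0.0176 0.6409] [2.917 0.481 2.922] [ 1.8 -1.1 -2.4] 0.0353 15.275
ztool [ 0.489  0.12  -0.864] tilt 30.2 az 0.24
```

Tilt held. Continue.

Call:
{"name": "servo_tool", "arguments": {"targets": [[[0.5,-0.9,0.3],0],[[0.5,-0.9,0.3],0],[[0.5,-0.9,0.3],0],[[0.5,-0.9,0.3],0],[[0.5,-0.9,0.3],0],[[0.5,-0.9,0.3],0],[[0.5,-0.9,0.3],0],[[0.5,-0.6,0.3],0]]}}

```text
clock: 16.27
position: [0.4547, -0.2589, 0.3833]
tool_rot: [2.916, 0.48, 2.922]
force: [0.9, 2.2, -1.8]
grip_width: 0.0352
```

```bash
python3 go.py .13;python3 st.py
```

```text
units to M+h*a: [ 0.276 -0.51   2.528] phi -23.4 need -2.8 mid in spindle xyz mm [ 18.1 -22.4 259.4] ang 0.19
F along a -2.3 [ 0.9  2.2 -1.8]
[-0.384  0.098  1.14   1.984 -0.676  0.919  2.514] [ 0.4547 -0.2589  0.3833] [2.916 0.48  2.922] [ 0.9  2.2 -1.8] 0.0352 16.275
ztool [ 0.488  0.12  -0.865] tilt 30.2 az 0.242
```

Call:
{"name": "servo_tool", "arguments": {"targets": [[[0,0,0],1],[[0,0,0],1],[[0,0,0],1],[[0,0,0],1],[[0,0,0],1],[[0,0,0],1],[[0,0,0],1],[[0,0,0],1],[[0,0,0],1],[[0,0,0],1],[[0,0,0],1],[[0,0,0],1]]}}

```text
clock: 17.77
position: [0.4551, -0.2579, 0.3836]
tool_rot: [2.619, 0.056, 1.913]
force: [0.2, 0.2, -2.6]
grip_width: 0.0351
```

Call:
{"name": "servo_tool", "arguments": {"targets": [[[0,0,0],1],[[0,0,0],1],[[0,0,0],1],[[0,0,0],1],[[0,0,0],1],[[0,0,0],1],[[0,0,0],0.56]]}}

```text
clock: 18.65
position: [0.4551, -0.2579, 0.3836]
tool_rot: [2.663, -0.224, 1.411]
force: [0.1, 0.8, -2.5]
grip_width: 0.0349
```

```bash
python3 go.py .13;python3 st.py; python3 - <<'E'
from h import *
cv2.imwrite('pics/s6.png',cv2.resize(bot.grab_frame('side')[40:260,180:460],None,fx=2.5,fy=2.5))
cv2.imwrite('pics/w6.png',bot.grab_frame('wrist'))
E
```

```text
units to M+h*a: [-0.548 -0.25   2.527] phi -116.35 need 0.15 mid in spindle xyz mm [ 19.  -23.1 259.4] ang 0.1
F along a -2.3 [ 0.1  0.8 -2.5]
[-0.536  0.197  1.389  1.985 -0.799  1.002  1.018] [ 0.4551 -0.2579  0.3836] [ 2.663 -0.224  1.411] [ 0.1  0.8 -2.5] 0.0349 18.65
ztool [ 0.487  0.121 -0.865] tilt 30.1 az 0.245
```

View pics/s6.png

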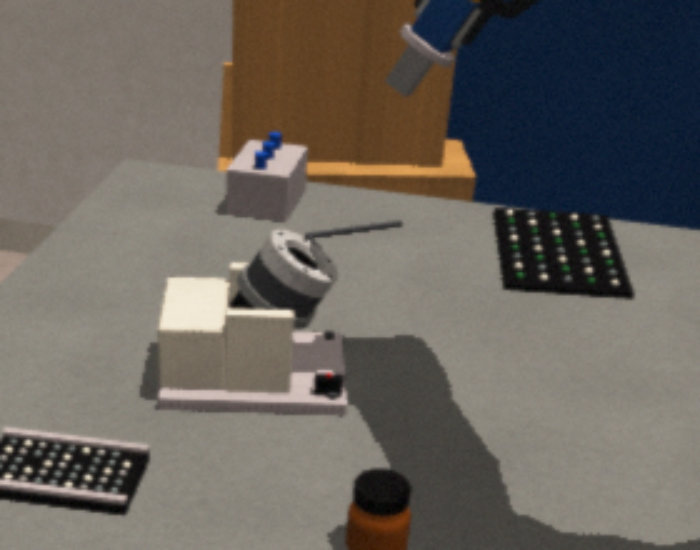

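View pics/w6.png

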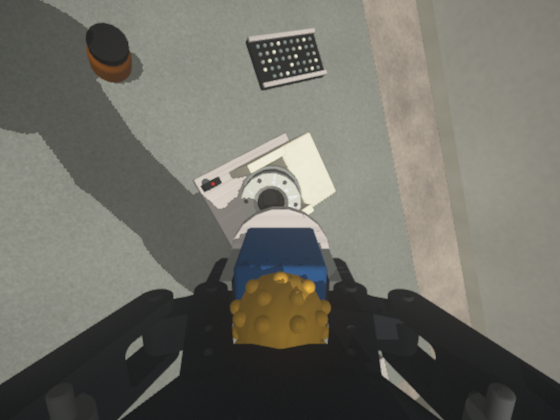

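Call:
{"name": "servo_tool", "arguments": {"targets": [[[-0.14,-0.06,0.4],0],[[-0.14,-0.06,0.4],0],[[-0.14,-0.06,0.4],0],[[-0.12,-0.06,0.4],0],[[0,0,0.4],0]]}}

```text
clock: 19.38
position: [0.4893, -0.2693, 0.2849]
tool_rot: [2.662, -0.222, 1.413]
force: [0.3, 0.4, -1.9]
grip_width: 0.0349
```

```bash
python3 go.py .105;python3 st.py
```

```text
units to M+h*a: [ 0.005 -0.007  1.013] phi -116.17 need -0.03 mid in spindle xyz mm [ -0.3  -0.2 158.7] ang 0.07
F along a -1.8 [ 0.3  0.4 -1.9]
[-0.191  0.407  1.07   2.056 -1.106  0.929  1.312] [ 0.4893 -0.2693  0.2849] [ 2.662 -0.222  1.413] [ 0.3  0.4 -1.9] 0.0349 19.375
ztool [ 0.486  0.12  -0.866] tilt 30.0 az 0.243
```

Call:
{"name": "servo_tool", "arguments": {"targets": [[[0,0,0.4],0],[[0,0,0.4],0],[[0,0,0.3],0],[[0,0,0],0]]}}

```text
clock: 19.88
position: [0.516, -0.2619, 0.2374]
tool_rot: [2.664, -0.222, 1.414]
force: [-0.6, -0.4, -2.2]
grip_width: 0.0353
```

```bash
python3 go.py .075;python3 st.py; python3 - <<'E'
from h import *
cv2.imwrite('pics/s7.png',cv2.resize(bot.grab_frame('side')[90:210,230:350],None,fx=5,fy=5,interpolation=2))
cv2.imwrite('pics/w7.png',bot.grab_frame('wrist'))
E
```

```text
units to M+h*a: [-0.009 -0.004  0.514] phi -116.15 need -0.05 mid in spindle xyz mm [  0.3  -0.4 103.7] ang 0.01
F along a -1.6 [-0.6 -0.4 -2.2]
[-0.111  0.485  0.929  2.071 -1.229  0.861  1.393] [ 0.516  -0.2619  0.2374] [ 2.664 -0.222  1.414] [-0.6 -0.4 -2.2] 0.0353 19.875
ztool [ 0.485  0.121 -0.866] tilt 30.0 az 0.245
```

View pics/s7.png

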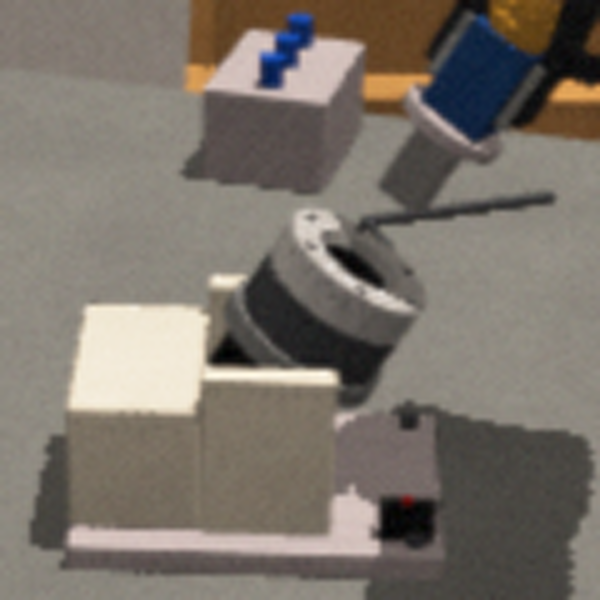

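View pics/w7.png

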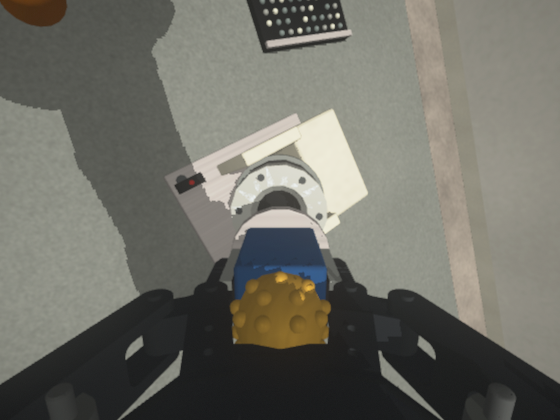

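```bash
python3 - <<'E'
from h import *
from scipy.spatial.transform import Rotation as R
o=bot.observe(); Rm=R.from_euler('xyz',o['tool_rot']).as_matrix(); p=o['position'];a=-Rm[:,2]
c=bot.get_calibration('side')
mid=p+.003*a
for k in (-.012,.012):
  for j in (-.012,.012): print('tipcorner',((proj(c,mid-.062*a+k*Rm[:,0]+j*Rm[:,1])-[230,90])*5).round(0))
f=bot.get_calibration('side')
M=np.array([.5646,-.2501,.15]);print('mouth',((proj(c,M)-[230,90])*5).round(0))
ax=np.array([-.485,-.1213,.866])
E
```

```text
tipcorner [421. 201.]
tipcorner [385. 172.]
tipcorner [405. 209.]
tipcorner [369. 179.]
mouth [351. 256.]
```

Call:
{"name": "servo_tool", "arguments": {"targets": [[[0,0,0.3],0],[[0,0,0.3],0],[[0,0,0.2],0],[[0,0,0],0]]}}

```text
clock: 20.48
position: [0.5354, -0.2576, 0.2036]
tool_rot: [2.663, -0.223, 1.413]
force: [-0.5, -1.1, -1.7]
grip_width: 0.0351
```

```bash
python3 go.py .037;python3 st.py
```

```text
units to M+h*a: [-0.003 -0.013  0.489] phi -116.21 need 0.01 mid in spindle xyz mm [-0.2 -0.6 64.5] ang 0.06
F along a -1.1 [-0.5 -1.1 -1.7]
[ 0.037  0.487  0.68   2.068 -1.252  0.725  1.401] [ 0.5354 -0.2576  0.2036] [ 2.663 -0.223  1.413] [-0.5 -1.1 -1.7] 0.0351 20.475
ztool [ 0.486  0.121 -0.866] tilt 30.1 az 0.244
```

Call:
{"name": "servo_tool", "arguments": {"targets": [[[0,0,0.08],0],[[0,0,0.08],0],[[0,0,0.08],0],[[0,0,0.08],0]]}}

```text
clock: 20.98
position: [0.5434, -0.2553, 0.189]
tool_rot: [2.663, -0.222, 1.413]
force: [0.4, -0.0, -3.2]
grip_width: 0.0351
```

```bash
python3 go.py .037
```

```text
units to M+h*a: [-0.007 -0.009  0.154] phi -116.22 need 0.02 mid in spindle xyz mm [ 0.1 -0.5 47.7] ang 0.03
F along a -3.0 [ 0.4 -0.  -3.2]
```

Call:
{"name": "servo_tool", "arguments": {"targets": [[[0,0,0.05],0],[[0,0,0.05],0],[[0,0,0.04],0],[[0,0,0],0]]}}

```text
clock: 21.48
position: [0.5466, -0.2545, 0.1831]
tool_rot: [2.663, -0.223, 1.413]
force: [-0.1, 0.1, -2.8]
grip_width: 0.0351
```

```bash
python3 go.py .034
```

```text
units to M+h*a: [-0.006 -0.009  0.078] phi -116.22 need 0.02 mid in spindle xyz mm [ 0.1 -0.5 40.9] ang 0.03
F along a -2.4 [-0.1  0.1 -2.8]
```

Free so far; step gently past the ledge.

Call:
{"name": "servo_tool", "arguments": {"targets": [[[0,0,0.03],0],[[0,0,0.03],0],[[0,0,0],0]]}}

```text
clock: 21.85
position: [0.5481, -0.2541, 0.1805]
tool_rot: [2.663, -0.223, 1.413]
force: [-0.7, -0.9, -2.8]
grip_width: 0.035
```

```bash
python3 go.py .034
```

```text
units to M+h*a: [-0.007 -0.009  0.017] phi -116.22 need 0.02 mid in spindle xyz mm [ 0.1 -0.5 37.9] ang 0.02
F along a -2.0 [-0.7 -0.9 -2.8]
```

Call:
{"name": "servo_tool", "arguments": {"targets": [[[0,0,0.04],0],[[0,0,0.04],0],[[0,0,0],0]]}}

```text
clock: 22.22
position: [0.55, -0.2536, 0.1769]
tool_rot: [2.663, -0.223, 1.412]
force: [0.4, 0.1, -2.5]
grip_width: 0.0353
```

```bash
python3 go.py .02
```

```text
units to M+h*a: [-0.006 -0.008  0.217] phi -116.23 need 0.03 mid in spindle xyz mm [ 0.1 -0.5 33.8] ang 0.02
F along a -2.4 [ 0.4  0.1 -2.5]
```

Call:
{"name": "servo_tool", "arguments": {"targets": [[[0,0,0.05],0],[[0,0,0.05],0],[[0,0,0.05],0],[[0,0,0.05],0]]}}

```text
clock: 22.72
position: [0.555, -0.2524, 0.1682]
tool_rot: [2.663, -0.223, 1.413]
force: [-0.2, -1.1, -2.9]
grip_width: 0.0351
```

```bash
python3 go.py .017
```

```text
units to M+h*a: [-0.006 -0.009  0.075] phi -116.22 need 0.02 mid in spindle xyz mm [ 0.1 -0.5 23.8] ang 0.03
F along a -2.3 [-0.2 -1.1 -2.9]
```

Call:
{"name": "servo_tool", "arguments": {"targets": [[[0,0,0.03],0],[[0,0,0.03],0],[[0,0,0],0]]}}

```text
clock: 23.1
position: [0.5563, -0.2521, 0.1658]
tool_rot: [2.663, -0.223, 1.413]
force: [0.4, 0.0, -2.8]
grip_width: 0.0349
```

```bash
python3 go.py .017
```

```text
units to M+h*a: [-0.006 -0.009  0.018] phi -116.22 need 0.02 mid in spindle xyz mm [ 0.1 -0.5 20.9] ang 0.03
F along a -2.6 [ 0.4  0.  -2.8]
```

Call:
{"name": "servo_tool", "arguments": {"targets": [[[0,0,0.015],0],[[0,0,0.01],0],[[0,0,0],0]]}}

```text
clock: 23.48
position: [0.5567, -0.2522, 0.1652]
tool_rot: [2.663, -0.223, 1.412]
force: [-9.2, 0.3, 10.6]
grip_width: 0.035
```

```bash
python3 go.py .015
```

```text
units to M+h*a: [-0.002 -0.01   0.046] phi -116.24 need 0.04 mid in spindle xyz mm [-0.1 -0.5 20.3] ang 0.06
F along a 13.6 [-9.2  0.3 10.6]
```

Call:
{"name": "servo_tool", "arguments": {"targets": [[[0,0,0],0],[[0,0,0],0],[[0,0,0],0],[[0,0,0],0],[[0,0,0],0],[[0,0,0],0]], "gripper": 1}}

```text
clock: 24.22
position: [0.557, -0.2519, 0.1647]
tool_rot: [2.663, -0.223, 1.413]
force: [0.0, 0.0, 0.1]
grip_width: 0.0853
```

```bash
python3 go.py .015;python3 st.py; python3 - <<'E'
from h import *
cv2.imwrite('pics/s8.png',cv2.resize(bot.grab_frame('side')[90:210,230:350],None,fx=5,fy=5,interpolation=2))
cv2.imwrite('pics/w8.png',bot.grab_frame('wrist'))
E
```

```text
units to M+h*a: [-0.007 -0.009  0.034] phi -116.22 need 0.02 mid in spindle xyz mm [ 0.1 -0.6 19.7] ang 0.03
F along a 0.0 [0.  0.  0.1]
[ 0.236  0.511  0.368  2.053 -1.256  0.563  1.404] [ 0.557  -0.2519  0.1647] [ 2.663 -0.223  1.413] [0.  0.  0.1] 0.0853 24.225
ztool [ 0.485  0.121 -0.866] tilt 30.0 az 0.244
```

View pics/s8.png

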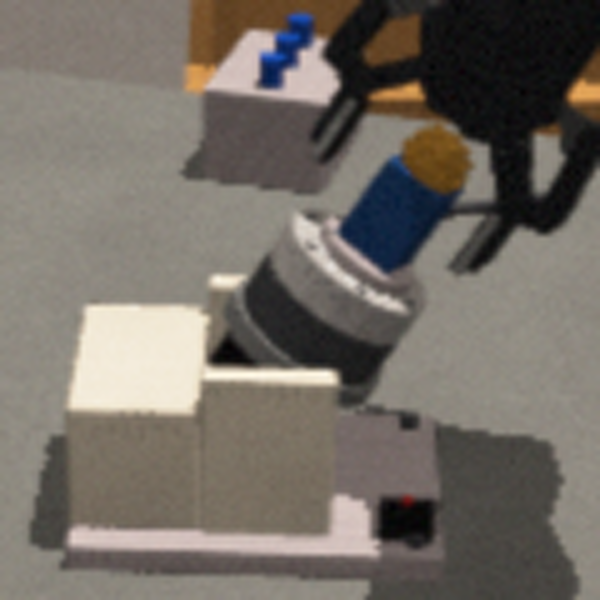

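View pics/w8.png

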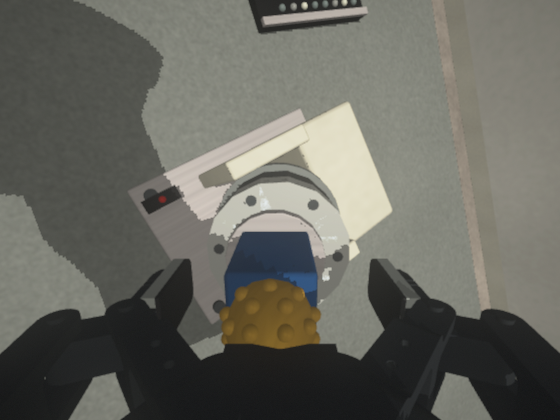

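The holder sits in the spindle with its flange on the face (side crop, around (380,260)) and the fingers are clear on both sides. I'll back out along the axis.

Call:
{"name": "servo_tool", "arguments": {"targets": [[[0,0,-0.3],0],[[0,0,-0.6],0],[[0,0,-0.8],0],[[0,0,-0.8],0],[[0,0,-0.8],0],[[0,0,0],0],[[0,0,0],0]]}}

```text
clock: 25.2
position: [0.4771, -0.2714, 0.3072]
tool_rot: [2.663, -0.223, 1.413]
force: [1.2, 0.5, 0.4]
grip_width: 0.0855
```

```bash
python3 st.py; python3 - <<'E'
from h import *
s=bot.grab_frame('side');t=bot.grab_frame('top');w=bot.grab_frame('wrist')
cv2.imwrite('pics/s9.png',cv2.resize(s[90:210,230:350],None,fx=5,fy=5,interpolation=2))
cv2.imwrite('pics/w9.png',w)
s0=cv2.imread('pics/side0.png')
d=cv2.absdiff(s,s0)
for n,(x0,y0,x1,y1) in dict(tray=(165,205,245,250),jar=(315,225,350,268),white=(200,255,235,305),red=(260,320,305,380)).items(): print(n,d[y0:y1,x0:x1].mean().round(2))
c=bot.get_calibration('side');a=np.array([-.485,-.1213,.866]);M=np.array([.5646,-.2501,.15])
for nm,h in [('flangetop',.008),('necktop',.058),('headmid',.07)]: print(nm,((proj(c,M+h*a)-[230,90])*5).round(0))
E
```

```text
[ 0.135  0.22   0.601  2.032 -0.826  0.78   1.056] [ 0.4771 -0.2714  0.3072] [ 2.663 -0.223  1.413] [1.2 0.5 0.4] 0.0855 25.2
ztool [ 0.485  0.122 -0.866] tilt 30.0 az 0.245
tray 2.36
jar 14.13
white 2.49
red 3.78
flangetop [360. 244.]
necktop [413. 167.]
headmid [426. 148.]
```

View pics/s9.png

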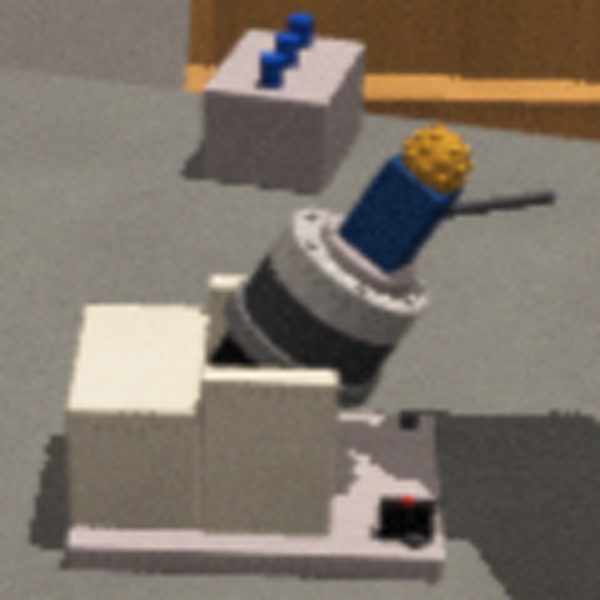

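View pics/w9.png

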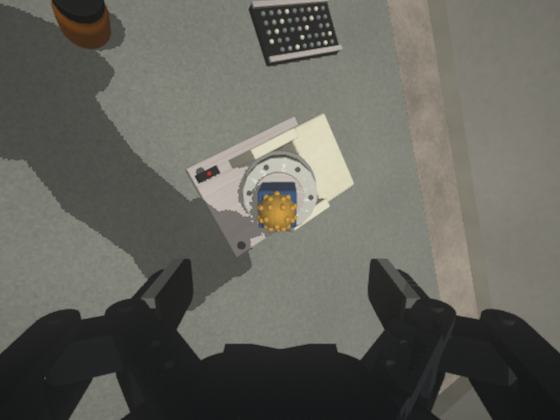

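```bash
python3 -c "
from workcell import bot
print(bot.job_done())"
```

```text
the job is handed in; nothing more can be done
None
```

The gold holder is seated in the spindle and released, and the job was handed in at about 25 s on the clock. No verdict is reported back.

**How it went**
- **Finding the angle:** A close wrist picture along the bore showed the square hole, so I measured its angle before picking up the holder.
- **Tilting:** The moves only shift the tool and turn it about its own z. I got the 30° lean by pushing the arm up and out at the edge of its reach, with the holder in the gripper.
- **Seating:** I turned the holder to the measured hole angle in the air and lowered it along the axis. The tang went straight into the square hole, so no turning search on the ledge was needed. I stopped when the flange touched the face.

**Last checks**

| Check | Result |
|---|---|
| Mid point along the spindle axis (home is 20 mm) | about 20 mm |
| Offset from the axis, by my own estimate of the spindle pose | within 1 mm |
| Axis angle error | about 0.1° |
| Contact force along the axis when the flange touched | about 16 N (limit 60 N) |

- **After release:** The side view shows the flange flat on the face. The wrist view shows the open gripper clear of the holder.
- **Bystanders:** White holder, stone tray and red look-alike barely changed against the first side picture. The jar area changed more (mean difference 14 grey levels, against 2–4 for the others). I put that down to the arm's shadow and did not check the jar's position separately, though the arm never went near it.

**Doubts**
- **Joint limits:** During the tilting, joints 4 and 6 sat at their range limits. They read 0.169 and 1.933 against listed limits of 0.17 and 1.93, so each read just past its limit.
- **Side camera:** It disagreed with my predicted positions by about 2 pixels for the holder and the spindle alike, so I took it as a calibration offset.

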